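# Shut and latch the toolbox

### The arm

A 6-joint arm with a two-finger parallel gripper is mounted at the origin on the work surface; the furniture and walls round the work are solid. World frame = base frame: x ahead of the robot, y to its left, z up, the work surface at z = 0. Lengths are in m, angles in degrees, forces in N, time in s.
With the tool pointing down it reaches from about 0.25 to 0.725 m from the base axis. Payload 9.7 kg.
Tool frame: the origin (TCP) lies between the finger pads; the fingertips stand 25 mm ahead of it and the grasp point (between the pads) lies 6 mm ahead of it; z points along the fingers, y is the line along which they close (so a half turn about z gives the same grasp; the last joint's range is limited). The gripper opens to 85 mm and grips with 20 to 120 N. Pads are 22 mm wide; open, the fingers measure 114 mm over their backs; the gripper's body (76 mm by 85 mm) begins 54 mm behind the grasp point. The pads swing forward as they close: fully open they stand 13 mm farther back than shut.
Start: joints at [-64.63, 4.979, 10.078, 95.1, 0, 90], TCP at [0.236, -0.497, 0.256] pointing down, gripper open.
Joint ranges: [-179.16, 179.16], [-48.56, 103.87], [-65.8, 70.77], [-126.05, 130.52], [-82.76, 87.17], [-180, 180]. Speed limits (degrees/s): [127.2, 127.2, 147.25, 180, 180, 180].

### API

Orientations are given as [roll, pitch, yaw] about the fixed x, y, z axes, in that order (R = Rz(yaw) Ry(pitch) Rx(roll)).
In Python, from workcell import bot gives the robot as it stands.
- The arm moves only by the shell command python3 drive.py 'ROWS' [FORCE]. ROWS is a JSON list of rows, 1 to 5 of them, each an object with the fields d (a list: dx, dy, dz in units of 25 mm), rz (a turn about the tool's z in units of 10 degrees), aperture (the finger opening in m); a field left out counts as zero (the opening has to be given); each row is the pose to reach, as a shift and turn from the pose commanded when the command began, along the tool's axes at that moment; what a row does not reach only later rows make up. A row lasts 1/12 s, in which the tool goes at most 0.0417 m and 7.16 degrees, less where a joint would pass 70% of its speed; a pose out of reach is approached as far as the arm can. The fingers move at their own pace and stop on an object; FORCE is the grip in N (left out, the last holds). Time passes only in rows, so rows that do not move let the fingers close. It prints the time, the measured TCP pose, the force, the opening and the grip force at its end. Input that does not fit is refused with a message, and nothing moves.
- bot.get_obs(): the state, without advancing time (a new reading comes with each control period).
- bot.camera(name): name is "scene" or "top"; returns the picture (384x512x3 uint8, blue, green, red); there is no depth.
- bot.camera_info(name): a dict with "mtx" (3x3 intrinsics, pixels), "k1" (the pictures are not rectified: a ray, as slopes to the right and down, at radius r is drawn at 1 + k1 r^2 times it, then the intrinsics apply), "extrinsics" (4x4, takes a point from camera to world coordinates). Camera axes: x right, y down, z forward; pixel columns grow to the right and rows downward; lengths in m; the calibration is good to about 2 mm. A picture is of the moment at which its call begins. camera_info takes no time and is no camera call.
- bot.job_done(): hands the job in; it is judged then, once.
The state is a dict: "time": time; "q": joint angles; "qd": joint speeds; "joint_efforts": joint torques, N m; "ee_pos": TCP position; "tcp_rot": TCP orientation; "wrist_force": force on the tool from outside, world axes, zero at the start; "torque": the same for the moment, N m; "opening": finger opening in m; "grasp_force": force on a finger pad.
Only numpy, scipy, OpenCV 4.12 (cv2) and the standard library are available. Lean on these libraries where they do the work, as an engineer would, in place of code of your own. Each camera call takes 0.05 s, during which the arm holds its last target. There are 200 camera calls.

### The job

Close up the metal toolbox on the bench: with the fingertips push its open lid down until it is fully shut, and then push the small latch on its front up flat against the lid. Only push, without gripping or lifting anything (do not take hold of the carrying handle), leave the box where it stands and do not disturb the things round it.

Things in the scene. Friction and masses are not known exactly. Their poses are not given: they have to be found in the camera images.
- toolbox: small steel toolbox, about 2.6 kg, standing loose on the bench, 165 (x) x 245 (y) x 134 mm high when shut. Origin: centre of its underside; z up; its front (with the latch) faces its own -x, the lid's hinge runs along the back (+x) edge. Box walls reach 85 mm high; the shut lid spans 87 to 108 mm, with a carrying handle on top up to 134 mm.
- toolbox_lid (a joint): angle of the lid about its hinge: 0 = fully shut, grows as it opens (front edge swings up and back, towards +x of the box). It starts half open at 0.65 to 1.2 rad; a friction hinge holds it where it is left (nearly shut it may sink by its own weight); under 3 N at its front edge moves it. It stops by itself at 0.
- toolbox_latch (a joint): angle of the latch about its hinge: 0 = closed, standing upright, flat against the front of the box and shut lid; grows as its free end swings out and down towards the box's -x. It starts at 0.6 to 1.1 rad (1.57 would stick out level); light friction (about 0.03 N m) holds it where it is left, it stops by itself at 0.
- lid_hinge (a point): middle of the lid's hinge line, at (78, 0, 87) mm in the toolbox frame; hinge line along the box's y. The point's axes turn with the lid (parallel to the box's when shut).
- lid_edge (a point): point on the lid's outer (top) face at the middle of its front edge, 155 mm in front of and 21 mm above the hinge in the lid's frame. The lid is 244 mm wide along y, a thin sheet with a 21 mm rim all round its underside.
- lid_handle (a point): middle of the bar of the carrying handle on the lid, 78 mm in front of and 43 mm above the hinge in the lid's frame; the handle is 98 mm long along y, 8 mm thick, and stands 26 mm above the lid's top face. Not to be gripped.
- latch_hinge (a point): middle of the latch's hinge line, at (-79, 0, 63) mm in the toolbox frame, along the box's y.
- latch_tip (a point): middle of the latch's free end, 32 mm from its hinge; the latch is a flat steel flap 26 mm wide (y) and 2 mm thick. When closed its free end is up, 95 mm above the bench, 8 mm above the lid's lower rim. A dead level push on the free end can jam by friction: sweep in and up together, round the hinge.
- tub: open parts tub, 71 x 105 x 41 mm, loose on the bench to the right of the box, beyond the screwdriver; origin at the centre of its underside. Bystander.
- screwdriver: screwdriver, 195 mm long, 36 mm high, lying loose along the box's right side; origin at the middle of its underside. Bystander.
- slot_cover: narrow bent steel slot cover, 18 x 119 x 11 mm, lying loose in front of the box, left of the latch; origin at the middle of its underside. Bystander.
- tape: roll of tape, 62 mm across, 19 mm high, lying loose in front of the box, right of the latch; origin at the middle of its underside. Bystander.
- mug: mug, 82 x 114 x 91 mm, at the right of the bench; origin at the middle of its underside. Bystander.
- cooler: finned heatsink, 90 x 66 x 34 mm, at the right of the bench; origin at the middle of its underside. Bystander.
- fan: square case fan, 94 x 135 x 25 mm with its lead, at the left of the bench; origin at the middle of its underside. Bystander.

How it is judged:
By the outcome, as a careful person would: the job done as asked, in the order asked, and still so for the second after the job is handed in, with the robot touching nothing.
It also fails if it takes over 45 s, if anything falls off the work surface, if the arm or the gripper's body presses on something with over 40 N, if the wrist force passes 120 N, or if a joint passes its speed limit or range.

## Working session

There is one attempt and no reset: what is moved stays moved. The work goes in short steps, Python scripts to look and compute and a shell command to move; the robot and the scene stay as the last step left them, time stands still between calls to the robot, and variables do not carry over. Pictures are saved under pics/ and viewed, at most 10 in all, crops included, and the job is handed in when it is done.

```bash
ls; mkdir -p pics
python3 - <<'E'
from workcell import bot
import cv2,numpy as np
for n in("scene","top"):
    cv2.imwrite(f"pics/{n}0.png",bot.camera(n)); i=bot.camera_info(n); print(n,i["mtx"],i["k1"],np.round(i["extrinsics"],4))
o=bot.get_obs();print(o["time"],o["ee_pos"],o["tcp_rot"],o["opening"])
E
```

```text
drive.py
pics
workcell.py
scene [[433.60713543   0.         257.32070942]
 [  0.         433.60713543 191.07948481]
 [  0.           0.           1.        ]] 0.015064902752954357 [[-7.941e-01 -4.692e-01  3.864e-01  4.000e-04]
 [-6.077e-01  5.975e-01 -5.232e-01  7.999e-01]
 [ 1.460e-02 -6.503e-01 -7.595e-01  1.153e+00]
 [ 0.000e+00  0.000e+00  0.000e+00  1.000e+00]]
top [[413.39927923   0.         256.48028064]
 [  0.         413.39927923 183.17018185]
 [  0.           0.           1.        ]] -0.016221380178093804 [[ 0.0287 -0.9933  0.1118  0.3714]
 [-0.9996 -0.0281  0.0068  0.09  ]
 [-0.0036 -0.1119 -0.9937  1.4787]
 [ 0.      0.      0.      1.    ]]
0.1 [ 0.2355906  -0.49680004  0.255634  ] [-1.79929133e+02 -2.21647139e-04  2.53711614e+01] 0.08526194145098523
```

View pics/scene0.png

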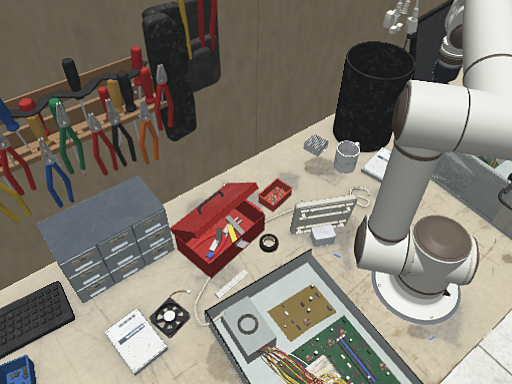

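View pics/top0.png

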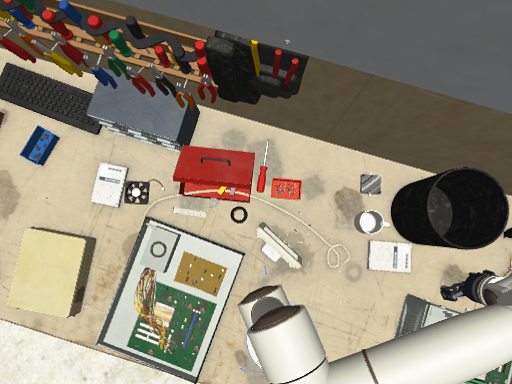

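Scene view: red box around (218,228), lid open, latch side facing lower-right. Top view: lid around (213,165), tape (238,214), slot cover (190,212). I'll enlarge both.

Run:
```python
import cv2,numpy as np
a=cv2.imread("pics/scene0.png")[175:280,160:300];b=cv2.imread("pics/top0.png")[135:230,160:280]
f=lambda i,s:cv2.resize(i,None,fx=s,fy=s,interpolation=cv2.INTER_CUBIC)
cv2.imwrite("pics/a.png",f(a,5.5));cv2.imwrite("pics/b.png",f(b,6))
```

```text
(no output)
```

View pics/a.png

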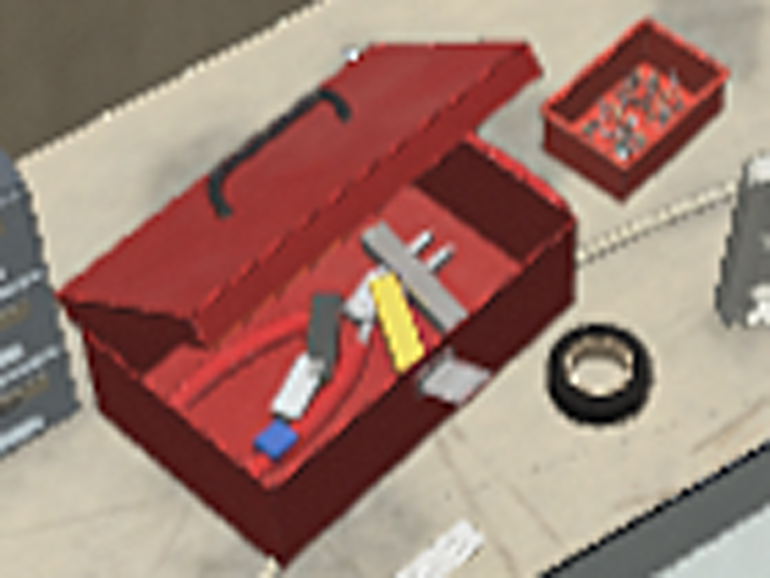

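View pics/b.png

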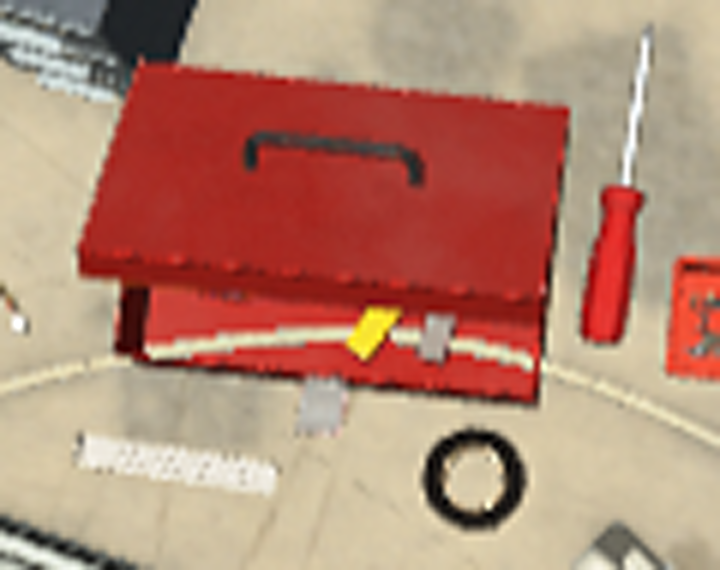

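```bash
cat > h.py <<'E'
from workcell import bot
import numpy as np,cv2
I={n:bot.camera_info(n) for n in("scene","top")}
def ray(n,p):
    i=I[n]; d=cv2.undistortPoints(np.float64([[p]]),i["mtx"],np.float64([i["k1"],0,0,0]))[0,0]
    E=np.array(i["extrinsics"]); v=E[:3,:3]@[*d,1]; return E[:3,3],v/np.linalg.norm(v)
def tri(s,t):
    (a,u),(b,v)=ray("scene",s),ray("top",t)
    k=np.linalg.lstsq(np.c_[u,-v],b-a,rcond=None)[0]; P,Q=a+k[0]*u,b+k[1]*v
    return (P+Q)/2,np.linalg.norm(P-Q)
def plane(n,p,z):
    a,u=ray(n,p); return a+u*(z-a[2])/u[2]
S=lambda x,y:(160+(x+.5)/5.5-.5,175+(y+.5)/5.5-.5)
T=lambda x,y:(160+(x+.5)/6-.5,135+(y+.5)/6-.5)
E
python3 - <<'E'
from h import *
np.set_printoptions(precision=4,suppress=True)
for n,s,t in [("frontL",(268,487),(117,353)),("frontR",(575,225),(538,403)),("lidL",(190,322),(80,250)),("lidR",(525,42),(549,295)),
 ("lidbackL",(60,297),(137,62)),("lidbackR",(370,45),(568,107)),("hanL",(215,195),(252,137)),("hanR",(335,92),(418,155)),("latchtip",(472,388),(320,431)),("latchhinge",(430,371),(325,379))]:
    print(n,*tri(S(*s),T(*t)))
for n,c,z in [("tape",(474,478),.01),("slotL",(80,447),.005),("slotR",(275,482),.005),("sdR",(603,340),.01)]: print(n,plane("top",T(*c),z))
E
```

```text
frontL [0.4878 0.362  0.0845] 0.00457290754583239
frontR [0.4675 0.1238 0.0771] 0.005968931850568595
lidL [0.5307 0.3617 0.1944] 0.0009605415778631885
lidR [0.514  0.1159 0.1942] 0.0010434580863918634
lidbackL [0.6476 0.3527 0.1055] 0.002955791327138262
lidbackR [0.631  0.1106 0.1056] 0.0024146656696682916
hanL [0.5974 0.2783 0.1589] 0.003005801645406982
hanR [0.5898 0.1884 0.1651] 0.0013044319622214173
latchtip [0.4469 0.246  0.0761] 0.003022204790366102
latchhinge [0.477  0.2455 0.0642] 0.00237321785316385
tape [0.4239 0.1604 0.01  ]
slotL [0.4357 0.3955 0.005 ]
slotR [0.4183 0.2786 0.005 ]
sdR [0.508  0.0864 0.01  ]
```

Units first: shifts go in units of 25 mm and turns go in units of 10 degrees. So 0.15 m is 6, -0.136 m is -5.44.

```bash
python3 drive.py '[{"d":[1.2,-1.08,0],"aperture":0},{"d":[2.4,-2.16,0],"aperture":0},{"d":[3.6,-3.24,0],"aperture":0},{"d":[4.8,-4.32,0],"aperture":0},{"d":[6,-5.44,0],"aperture":0}]' 20
python3 drive.py '[{"d":[1.2,-1.08,0],"aperture":0},{"d":[2.4,-2.16,0],"aperture":0},{"d":[3.6,-3.24,0],"aperture":0},{"d":[4.8,-4.32,0],"aperture":0},{"d":[6,-5.44,0],"aperture":0}]'
python3 drive.py '[{"d":[1.2,-1.08,0],"aperture":0},{"d":[2.4,-2.16,0],"aperture":0},{"d":[3.6,-3.24,0],"aperture":0},{"d":[4.8,-4.32,0],"aperture":0},{"d":[6,-5.44,0],"aperture":0}]'
```

```text
time: 0.52
ee_pos: [0.313, -0.3081, 0.2559]
tcp_rot: [-180.0, 0.0, 25.3]
wrist_force: [0.9, 0.4, 0.2]
opening: 0.0257
grasp_force: 0.0
time: 0.93
ee_pos: [0.3903, -0.1208, 0.2562]
tcp_rot: [180.0, -0.0, 25.3]
wrist_force: [0.5, -0.8, -0.3]
opening: 0.0
grasp_force: 0.0
time: 1.35
ee_pos: [0.4676, 0.0666, 0.2561]
tcp_rot: [180.0, 0.0, 25.4]
wrist_force: [0.2, -1.1, 0.0]
opening: 0.0001
grasp_force: 0.0
```

Converted, 0.137 m is 5.48, -0.126 m is -5.04, 29.7 degrees is 2.97.

```bash
python3 drive.py '[{"d":[1.2,-1.08,0],"rz":0.6,"aperture":0},{"d":[2.4,-2.16,0],"rz":1.2,"aperture":0},{"d":[3.6,-3.24,0],"rz":1.8,"aperture":0},{"d":[4.8,-4.32,0],"rz":2.4,"aperture":0},{"d":[5.48,-5.04,0],"rz":2.97,"aperture":0}]'
python3 drive.py '[{"aperture":0},{"aperture":0}]'
python3 - <<'E'
from h import *
f=lambda i,s:cv2.resize(i,None,fx=s,fy=s,interpolation=cv2.INTER_CUBIC)
cv2.imwrite("pics/c.png",f(bot.camera("scene")[135:280,150:310],4))
E
```

```text
time: 1.77
ee_pos: [0.5441, 0.0904, 0.255]
tcp_rot: [-176.0, 0.4, 7.6]
wrist_force: [1.3, 1.1, 0.1]
opening: 0.0001
grasp_force: 0.0
time: 1.93
ee_pos: [0.5433, 0.0892, 0.2556]
tcp_rot: [-176.1, 0.4, 7.5]
wrist_force: [-0.5, 0.0, 0.0]
opening: 0.0002
grasp_force: 0.0
```

View pics/c.png

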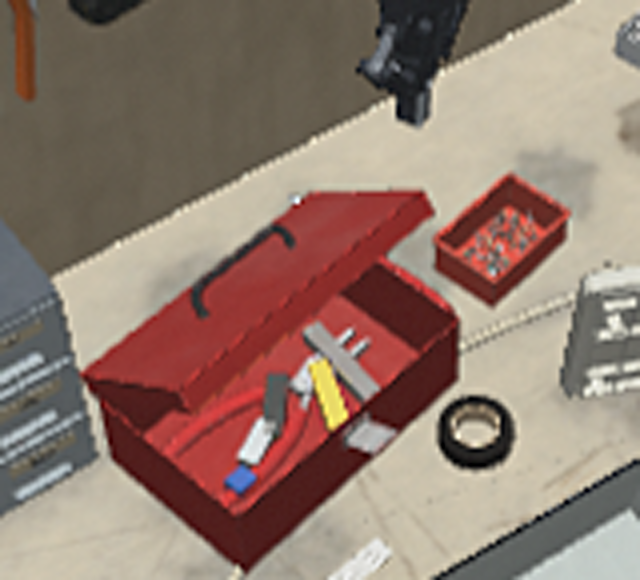

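The box and lid are untouched. The closed fingers are above the box's right side, near (415,110). The arm stopped short at y=0.089, so I'll check the joints.

```bash
python3 drive.py '[{"aperture":0}]'; python3 -c "
from workcell import bot
o=bot.get_obs();print(o['q'],o['qd'],o['joint_efforts'],o['time'],o['wrist_force'])"
```

```text
time: 2.07
ee_pos: [0.5428, 0.0901, 0.2563]
tcp_rot: [-176.1, 0.3, 7.6]
wrist_force: [0.4, 0.5, -0.1]
opening: -0.0001
grasp_force: 0.0
[  7.5596017    5.24112865  10.28696986  95.34064273   3.94145772
 179.94463897] [ 0.31573119 -0.3156217   0.07804862 -0.06148046  0.02401648 -0.01134363] [-5.24101853e-01 -5.16173923e+01  4.63812447e+01  2.50508246e-02
  2.07136204e-01  1.21109319e-04] 2.0667 [ 0.41218518  0.50132589 -0.07798382]
```
Joint 6 at 180 limit. So can't have tool with yaw = q1 - q6 + ... At start q1=-64.6, q6=90, yaw=25.4: yaw = q1 + 180 - q6 -> -64.6+90=25.4 ✓.: yaw = q1+180-q6?? -64.6+180-90=25.4 ✓; now 7.56+180-179.94=7.6 ✓. For q1=23 (target (.538,.237)→23.8°): yaw in [23.8, 383]. For yaw -4.3: q6 = 208 out → or -152 : equals full rotate -332. Alternatives: yaw 175.7 : q6=28. So turn from yaw 7.6 the other way by 168 deg: 24 rows=2 s. Fine. Or tool y along box x: yaw 85.7 (q6=118): rotate 78° → 11 rows. Fingers closed then 29 in x, 22 in y, contact on back of finger. Prefer pad edges: yaw 175.7. Hmm, actually which is better for bottom? Finger side is cleaner with yaw 175.7, tool x = -box x. Go 2s; time's plentiful (45 s). Note each row's cost small.

```bash
python3 drive.py '[{"rz":-0.7,"aperture":0},{"rz":-1.4,"aperture":0},{"rz":-2.1,"aperture":0},{"rz":-2.8,"aperture":0},{"rz":-3.5,"aperture":0}]'
```

```text
time: 2.48
ee_pos: [0.5427, 0.0904, 0.2566]
tcp_rot: [-176.6, -2.1, 42.9]
wrist_force: [0.2, 0.3, -0.1]
opening: -0.0002
grasp_force: 0.0
```

```bash
for i in 1; do python3 drive.py '[{"rz":-0.7,"aperture":0},{"rz":-1.4,"aperture":0},{"rz":-2.1,"aperture":0},{"rz":-2.8,"aperture":0},{"rz":-3.5,"aperture":0}]'; python3 drive.py '[{"rz":-0.7,"aperture":0},{"rz":-1.4,"aperture":0},{"rz":-2.1,"aperture":0},{"rz":-2.8,"aperture":0},{"rz":-3.5,"aperture":0}]'; python3 drive.py '[{"rz":-0.7,"aperture":0},{"rz":-1.4,"aperture":0},{"rz":-2.1,"aperture":0},{"rz":-2.8,"aperture":0},{"rz":-3.5,"aperture":0}]';  python3 drive.py '[{"rz":-0.7,"aperture":0},{"rz":-1.4,"aperture":0},{"rz":-2.1,"aperture":0},{"rz":-2.8,"aperture":0},{"rz":-2.8,"aperture":0}]'; done
cat >> h.py <<'E'
from scipy.spatial.transform import Rotation as Ro
def to(*tips):  # fingertip targets (world) -> tool-axis shifts
    o=bot.get_obs(); R=Ro.from_euler("xyz",o["tcp_rot"],degrees=True).as_matrix()
    tip=o["ee_pos"]+R[:,2]*.025; print("tip",tip.round(4),"z",R[:,2].round(3),"x",R[:,0].round(3),"F",np.round(o["wrist_force"],1),o["q"].round(1))
    for t in tips: print(t,"->",(R.T@(np.array(t)-tip)).round(4))
E
python3 -c "
from h import *
to((.538,.237,.22))"
```

```text
time: 2.9
ee_pos: [0.5427, 0.0904, 0.2566]
tcp_rot: [-178.4, -3.6, 77.9]
wrist_force: [-0.2, -0.4, -0.2]
opening: -0.0001
grasp_force: 0.0
time: 3.32
ee_pos: [0.5427, 0.0904, 0.2566]
tcp_rot: [179.2, -3.9, 113.0]
wrist_force: [0.1, -0.0, 0.1]
opening: 0.0004
grasp_force: 0.0
time: 3.73
ee_pos: [0.5427, 0.0904, 0.2566]
tcp_rot: [177.1, -2.7, 148.1]
wrist_force: [-1.0, -0.6, -0.2]
opening: -0.0007
grasp_force: 0.0
time: 4.15
ee_pos: [0.5427, 0.0904, 0.2566]
tcp_rot: [176.2, -1.0, 176.0]
wrist_force: [-0.5, -0.9, 0.1]
opening: 0.0
grasp_force: 0.0
tip [0.5424 0.092  0.2317] z [-0.013  0.068 -0.998] x [-0.997  0.07   0.018] F [-0.5 -0.9  0.1] [ 7.6  5.2 10.3 95.3  3.9 11.6]
(0.538, 0.237, 0.22) -> [0.0143 0.1432 0.0215]
```

```bash
python3 drive.py '[{"d":[0.12,1.44,0],"aperture":0},{"d":[0.28,2.88,0.2],"aperture":0},{"d":[0.44,4.32,0.48],"aperture":0},{"d":[0.572,5.72,0.86],"aperture":0},{"d":[0.572,5.72,0.86],"aperture":0}]'
python3 -c "
from h import *
to((.538,.237,.19),(.533,.237,.180),(.521,.238,.157),(.510,.239,.134),(.499,.240,.110),(.498,.240,.104))"
```

```text
time: 4.57
ee_pos: [0.5384, 0.2398, 0.2429]
tcp_rot: [176.2, -1.2, 175.6]
wrist_force: [0.2, -0.7, -0.3]
opening: -0.0004
grasp_force: 0.0
tip [0.538  0.2415 0.218 ] z [-0.016  0.068 -0.998] x [-0.997  0.076  0.021] F [ 0.2 -0.7 -0.3] [22.3  9.5 13.5 93.4  4.  26.7]
(0.538, 0.237, 0.19) -> [-0.0009 -0.0064  0.0276]
(0.533, 0.237, 0.18) -> [ 0.0038 -0.0074  0.0377]
(0.521, 0.238, 0.157) -> [ 0.0154 -0.0089  0.0609]
(0.51, 0.239, 0.134) -> [ 0.0259 -0.0103  0.084 ]
(0.499, 0.24, 0.11) -> [ 0.0365 -0.0117  0.1082]
(0.498, 0.24, 0.104) -> [ 0.0373 -0.0122  0.1142]
```

Converted, 0.061 m is 2.44, 0.05 m is 2.

```bash
python3 drive.py '[{"d":[0,-0.12,0.56],"aperture":0},{"d":[0,-0.24,1.12],"aperture":0},{"d":[0.16,-0.28,1.52],"aperture":0},{"d":[0.4,-0.32,2],"aperture":0},{"d":[0.62,-0.36,2.44],"aperture":0}]'
python3 -c "
from h import *
to((.510,.239,.134),(.499,.240,.110),(.498,.240,.104))
cv2.imwrite('pics/d.png',cv2.resize(bot.camera('scene')[135:280,150:310],None,fx=4,fy=4,interpolation=2))"
```

```text
time: 4.98
ee_pos: [0.5222, 0.2311, 0.1832]
tcp_rot: [176.2, -1.1, 175.4]
wrist_force: [-0.5, 1.3, 1.7]
opening: -0.0001
grasp_force: 0.7
tip [0.5218 0.2328 0.1583] z [-0.013  0.068 -0.998] x [-0.997  0.08   0.019] F [-0.5  1.3  1.7] [22.1  6.2  3.3 86.3  3.9 26.8]
(0.51, 0.239, 0.134) -> [0.0118 0.0036 0.0248]
(0.499, 0.24, 0.11) -> [0.0224 0.0021 0.049 ]
(0.498, 0.24, 0.104) -> [0.0233 0.0016 0.055 ]
```

View pics/d.png

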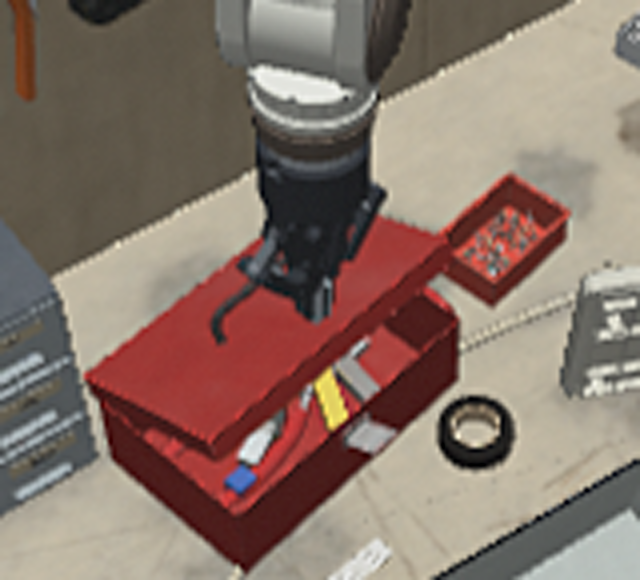

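The lid is following the fingertips, which touch it near (315,312), and the box hasn't moved.

```bash
python3 drive.py '[{"d":[0.24,0.08,0.48],"aperture":0},{"d":[0.48,0.12,0.96],"aperture":0},{"d":[0.68,0.12,1.44],"aperture":0},{"d":[0.88,0.08,1.92],"aperture":0},{"d":[0.88,0.08,1.92],"aperture":0}]'
python3 drive.py '[{"d":[0,0,0.12],"aperture":0},{"d":[0,0,0.12],"aperture":0}]'
python3 drive.py '[{"d":[0,0,0.12],"aperture":0},{"d":[0,0,0.12],"aperture":0}]'
```

```text
time: 5.45
ee_pos: [0.4991, 0.2379, 0.1348]
tcp_rot: [176.2, -1.2, 175.5]
wrist_force: [-0.6, 0.4, 0.5]
opening: -0.0006
grasp_force: 0.0
time: 5.62
ee_pos: [0.5004, 0.2381, 0.1343]
tcp_rot: [176.2, -1.1, 175.5]
wrist_force: [0.2, -0.3, 1.3]
opening: 0.0
grasp_force: 0.2
time: 5.78
ee_pos: [0.5005, 0.2382, 0.1337]
tcp_rot: [176.1, -1.0, 175.5]
wrist_force: [-9.0, -4.2, 21.1]
opening: 0.0002
grasp_force: 10.5
```

The force rose sharply at tip z≈0.109, so the lid is on its stop. Next I'll lift off, move out in front of the box and look.

```bash
python3 drive.py '[{"d":[0,0,-0.8],"aperture":0},{"d":[0.4,0,-1.2],"aperture":0},{"d":[1.6,0,-1.2],"aperture":0},{"d":[3.2,0,-1.2],"aperture":0},{"d":[3.6,0,-1.2],"aperture":0}]'
python3 - <<'E'
from h import *
to()
a=cv2.resize(bot.camera('scene')[175:280,160:300],None,fx=5.5,fy=5.5,interpolation=2)
cv2.imwrite('pics/e.png',a)
cv2.imwrite('pics/f.png',cv2.resize(bot.camera('top')[135:230,160:280],None,fx=6,fy=6,interpolation=2))
E
```

```text
time: 6.2
ee_pos: [0.4073, 0.243, 0.1625]
tcp_rot: [176.2, -1.1, 175.6]
wrist_force: [0.2, -0.2, 0.0]
opening: -0.0004
grasp_force: 0.0
tip [0.4069 0.2447 0.1376] z [-0.015  0.068 -0.998] x [-0.997  0.077  0.02 ] F [ 0.2 -0.2  0. ] [ 28.7  -7.4 -12.5  83.7   3.8  33.2]
```

View pics/e.png

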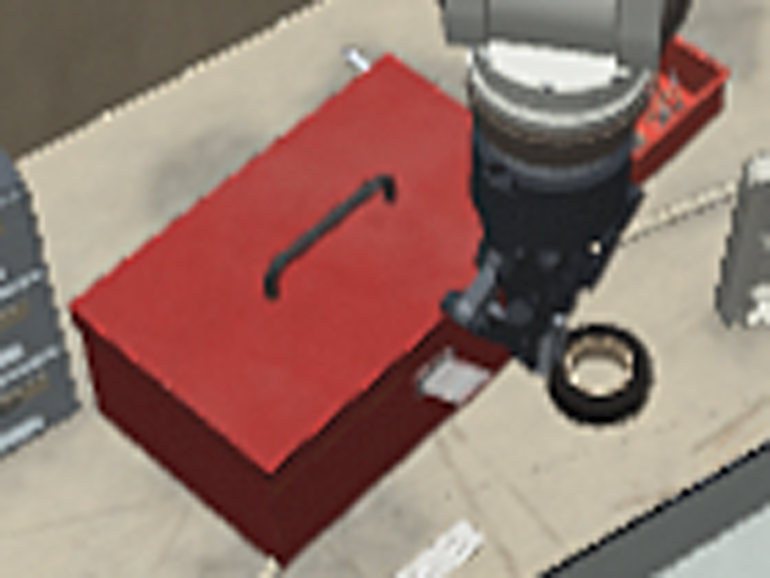

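View pics/f.png

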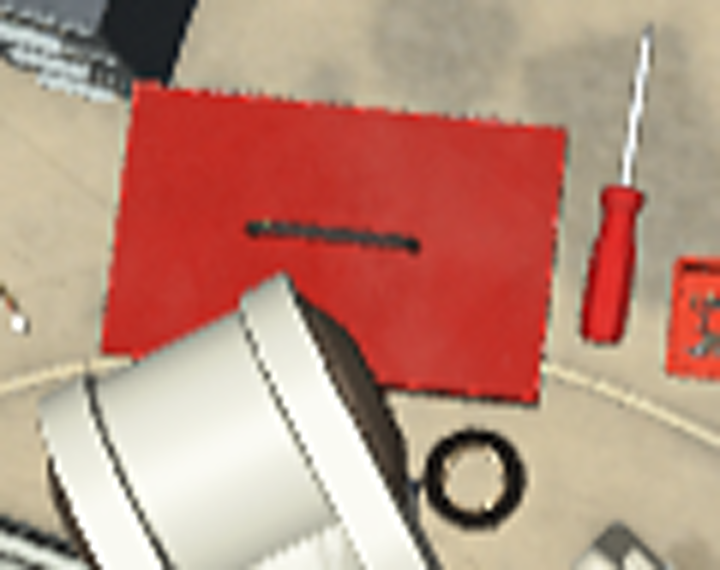

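The lid is shut, with its front edge straight. The box corner at (283,565) and the neighbouring objects haven't moved. The latch still sticks out at (455,380). Next I'll compute the latch sweep.

Run:
```python
from h import *
print(plane("top",T(103,353),.108),plane("top",T(538,403),.108))
to((.418,.245,.085),(.420,.245,.056))
```

```text
[0.48370612 0.36397803 0.108     ] [0.46283804 0.12164842 0.108     ]
tip [0.4092 0.2451 0.1379] z [-0.012  0.068 -0.998] x [-0.997  0.076  0.018] F [ 1.1  1.1 -0.2] [ 28.7  -7.2 -12.3  83.6   3.8  33.1]
(0.418, 0.245, 0.085) -> [-0.0098 -0.003   0.0527]
(0.42, 0.245, 0.056) -> [-0.0123 -0.0048  0.0816]
```

Converted, 0.082 m is 3.28, 0.06 m is 2.4.

```bash
python3 drive.py '[{"d":[-0.24,-0.08,1.2],"aperture":0},{"d":[-0.32,-0.16,2.4],"aperture":0},{"d":[-0.32,-0.2,3.28],"aperture":0},{"d":[-0.32,-0.2,3.28],"aperture":0},{"d":[-0.32,-0.2,3.28],"aperture":0}]'
python3 -c "
from h import *
to((.428,.245,.056),(.432,.245,.057),(.437,.245,.062),(.447,.244,.069),(.459,.243,.073))"
```

```text
time: 6.72
ee_pos: [0.4174, 0.2428, 0.0792]
tcp_rot: [176.3, -1.2, 175.6]
wrist_force: [0.7, 1.0, 0.5]
opening: -0.0001
grasp_force: 0.0
tip [0.4171 0.2444 0.0542] z [-0.015  0.067 -0.998] x [-0.997  0.077  0.02 ] F [0.7 1.  0.5] [ 28.1  -4.9 -19.5  74.4   3.8  32.6]
(0.428, 0.245, 0.056) -> [-0.0108  0.0015 -0.0019]
(0.432, 0.245, 0.057) -> [-0.0148  0.0019 -0.003 ]
(0.437, 0.245, 0.062) -> [-0.0197  0.0026 -0.008 ]
(0.447, 0.244, 0.069) -> [-0.0296  0.0029 -0.0152]
(0.459, 0.243, 0.073) -> [-0.0415  0.0031 -0.0195]
```

Converted, -0.024 m is -0.96, -0.021 m is -0.84.

```bash
python3 drive.py '[{"d":[-0.44,0.04,-0.08],"aperture":0},{"d":[-0.6,0.08,-0.16],"aperture":0},{"d":[-0.72,0.08,-0.28],"aperture":0},{"d":[-0.84,0.08,-0.4],"aperture":0},{"d":[-0.96,0.08,-0.48],"aperture":0}]'
python3 drive.py '[{"d":[-0.12,0,-0.12],"aperture":0},{"d":[-0.24,0,-0.2],"aperture":0},{"d":[-0.24,0,-0.2],"aperture":0}]'
```

```text
time: 7.13
ee_pos: [0.4411, 0.2431, 0.0933]
tcp_rot: [176.1, -1.2, 175.6]
wrist_force: [-10.3, 1.4, 9.0]
opening: 0.0001
grasp_force: 5.1
time: 7.38
ee_pos: [0.4488, 0.2421, 0.0979]
tcp_rot: [176.1, -1.0, 175.6]
wrist_force: [-1.8, 0.6, 1.0]
opening: 0.0
grasp_force: 0.3
```

Converted, -0.006 m is -0.24, -0.004 m is -0.16.

```bash
python3 drive.py '[{"d":[-0.12,0,-0.12],"aperture":0},{"d":[-0.24,0,-0.16],"aperture":0},{"d":[-0.24,0,-0.16],"aperture":0}]'
python3 drive.py '[{"d":[-0.08,0,-0.04],"aperture":0},{"d":[-0.16,0,-0.04],"aperture":0},{"d":[-0.16,0,-0.04],"aperture":0}]'
```

```text
time: 7.63
ee_pos: [0.4544, 0.2409, 0.1004]
tcp_rot: [176.2, -1.0, 175.6]
wrist_force: [-0.2, -0.1, -0.2]
opening: -0.0001
grasp_force: 0.0
time: 7.88
ee_pos: [0.458, 0.2404, 0.1007]
tcp_rot: [176.2, -1.1, 175.6]
wrist_force: [0.2, -0.1, -0.0]
opening: 0.0003
grasp_force: 0.0
```

```bash
python3 drive.py '[{"d":[-0.08,0,0],"aperture":0},{"d":[-0.12,0,0],"aperture":0},{"d":[-0.12,0,0],"aperture":0}]'
python3 drive.py '[{"d":[-0.08,0,0],"aperture":0},{"d":[-0.08,0,0],"aperture":0}]'
```

```text
time: 8.13
ee_pos: [0.4606, 0.2402, 0.1007]
tcp_rot: [176.2, -1.1, 175.6]
wrist_force: [-1.5, -0.1, 1.7]
opening: 0.0002
grasp_force: 1.1
time: 8.3
ee_pos: [0.4609, 0.2402, 0.1006]
tcp_rot: [176.2, -1.3, 175.6]
wrist_force: [-12.2, 0.5, 7.6]
opening: -0.0003
grasp_force: 6.5
```

Firm contact at x≈0.461, which puts the finger's face at about 0.472, where the closed latch should be. Next I'll back straight out, rise and look.

Converted, -0.1 m is -4, -0.07 m is -2.8.

```bash
python3 drive.py '[{"d":[0.4,0,0],"aperture":0},{"d":[1.2,0,0],"aperture":0},{"d":[1.6,0,-1.2],"aperture":0},{"d":[1.6,0,-2.8],"aperture":0},{"d":[1.6,-1.2,-4],"aperture":0}]'
python3 drive.py '[{"d":[0,-1.6,0],"aperture":0},{"d":[0,-3.2,0],"aperture":0},{"d":[0,-4.8,0],"aperture":0},{"d":[0,-4.8,0],"aperture":0}]'
python3 - <<'E'
from h import *
a=cv2.resize(bot.camera('scene')[175:280,160:300],None,fx=4,fy=4,interpolation=2)
b=cv2.resize(bot.camera('top')[155:230,160:280],None,fx=2,fy=2,interpolation=2)
c=np.zeros((420+150,560,3),np.uint8);c[:420]=a;c[420:,:240]=b;cv2.imwrite('pics/g.png',c)
E
```

```text
time: 8.72
ee_pos: [0.4217, 0.2093, 0.201]
tcp_rot: [176.1, -1.0, 175.8]
wrist_force: [1.8, -0.3, 1.3]
opening: 0.0
grasp_force: 0.0
time: 9.05
ee_pos: [0.412, 0.0828, 0.1908]
tcp_rot: [176.3, -1.0, 175.3]
wrist_force: [0.2, 1.0, 0.0]
opening: -0.0003
grasp_force: 0.0
```

View pics/g.png

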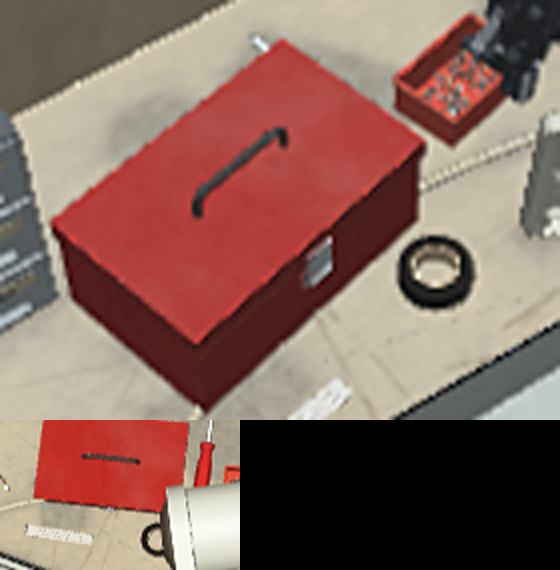

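The latch now stands upright against the front, around (318,260), and the lid is shut. I'll check both numerically, along with any box shift.

Run:
```python
from h import *
s=bot.camera('scene'); c=s[175:280,160:300].astype(int)
m=(c.max(2)-c.min(2)<35)&(c.mean(2)>80); m=m.astype(np.uint8)
n,l,st,ce=cv2.connectedComponentsWithStats(m)
for k in range(1,n):
    if 70<ce[k][0]<90 and 55<ce[k][1]<78: print("latch",st[k][:4]+[160,175,0,0],ce[k]+[160,175],st[k][4])
E=np.linalg.inv(I["scene"]["extrinsics"]);i=I["scene"]
def pj(p): return cv2.projectPoints(np.float64([p]),cv2.Rodrigues(E[:3,:3])[0],E[:3,3],i["mtx"],np.float64([i["k1"],0,0,0]))[0][0,0].round(1)
ux,uy=np.array([.9965,-.08]),np.array([.08,.9965]);h=np.array([.4713,.243])
for th in (0,.2,.4):
    q=[pj([*(h-ux*(.032*r*np.sin(th)+.002*np.cos(th))+uy*w),.063+.032*r*np.cos(th)]) for r in(0,1) for w in(-.013,.013)]
    print(th,*q,"mean",np.mean(q,0))
g=lambda f:cv2.cvtColor(f,cv2.COLOR_BGR2GRAY).astype(np.float32)
a=g(cv2.imread("pics/scene0.png")); b=g(s)
for nm,(x,y,w,hh) in dict(boxcorner=(195,245,30,35),slot=(212,262,40,35),tape=(255,228,30,30),fan=(145,295,50,45)).items():
    print(nm,np.round(cv2.phaseCorrelate(a[y:y+hh,x:x+w],b[y:y+hh,x:x+w])[0],2),np.abs(a-b)[y:y+hh,x:x+w].mean())
```

```text
latch [237 234   6  13] [239.77083333 240.375     ] 48
0 [243.6 240.5] [237.7 245.9] [243.5 234.4] [237.4 239.8] mean [240.55 240.15]
0.2 [243.6 240.5] [237.7 245.8] [245.1 235.7] [239.  241.1] mean [241.35  240.775]
0.4 [243.6 240.5] [237.6 245.8] [246.6 237.2] [240.5 242.7] mean [242.075 241.55 ]
boxcorner [0.   0.36] 13.947619
slot [ 0.03 -0.04] 4.6171427
tape [0. 0.] 4.572222
fan [-0.01  0.49] 4.1728888
```

```bash
python3 -c "
from workcell import bot
print(bot.job_done())"
```

```text
the job is handed in; nothing more can be done
None
```

The toolbox lid is shut, the latch is pushed up flat against it, and the job was handed in at about 9 s; by the camera the box and the things in view round it had not visibly moved, and no verdict was returned.

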